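# Fit a hammer-head bolt in slotted strut and slide it up to trap a specimen

### The arm

A 6-joint arm with a two-finger parallel gripper is mounted at the origin on the work surface. World frame = base frame: x ahead of the robot, y to its left, z up, the work surface at z = 0. Lengths are in m, angles in rad, forces in N, time in s.
With the tool pointing down it reaches from about 0.25 to 0.725 m from the base axis. Payload 9.7 kg.
Tool frame: the origin (TCP) lies at the very end of the fingers, on their centre line; the grasp point (between the pads) lies 19 mm behind it; z points along the fingers, y is the direction in which the jaws open and shut (so a half turn about z gives the same grasp; the last joint's range is limited). The gripper opens to 85 mm and grips with 20 to 120 N. Pads are 22 mm wide; open, the fingers measure 114 mm over their backs; the gripper's body (76 mm by 85 mm) begins 54 mm behind the grasp point. The pads swing forward as they close: fully open they stand 13 mm farther back than shut.
Start: joints at [1.188, 0.087, 0.176, 1.66, 0, 1.571], TCP at [0.205, 0.51, 0.231] pointing down, gripper open.
Joint ranges: [-3.13, 3.13], [-0.85, 1.81], [-1.15, 1.24], [-2.2, 2.28], [-1.44, 1.52], [-3.14, 3.14]. Speed limits (rad/s): [2.22, 2.22, 2.57, 3.14, 3.14, 3.14].

### API

Orientations are given as a unit quaternion [w, x, y, z].
In Python, from plant import r gives the robot as it stands. The module is installed in compiled form; this text tells all that it offers.
- The arm moves only by the tool play_rows, never from a script. Its argument "deltas" is one flat list of numbers, 6 for each row, row after row: the shift along the tool's x, y, z in m, then the turn, a rotation vector about the tool's x, y, z in degrees. In form: [x, y, z, rx, ry, rz, x, y, z, rx, ry, rz, ...]. A call has 1 to 12 rows; each row shifts and turns the commanded pose from where the row before left it, along the tool's axes as they then stand; what a row does not reach is not made up. A row lasts 1/8 s, in which the tool goes at most 62.5 mm and 10.7 degrees, less where a joint would pass 70% of its speed; a pose out of reach is approached as far as the arm can. A call is refused whole if a number of a shift passes 0.0625 or a number of a turn 10.7, either way. A call with a gripper value outside its range is refused whole. "gripper" is the closure, from -1 (fully open) to 1 (shut), set as the call begins (left out, the last holds). The fingers move at their own pace and stop on an object; "newtons" is the grip in N (left out, the last holds). Time passes only in rows, so rows that do not move let the fingers close. It gives the time, the measured TCP pose, the force and the opening at its end, in the units of the state.
- r.get_obs(): the state, without advancing time (a new reading comes with each control period).
- r.snapshot(name): name is "scene" or "top"; returns (picture, depth): 420x560x3 uint8, blue, green, red; 420x560 float32, m along the optical axis (not along the pixel's ray), 0 where there is no reading.
- r.camera_info(name): a dict with "vfov" (degrees; the focal length in pixels is half the picture's height over the tangent of half this angle, whatever the lens; pixels are square), "cx", "cy" (the principal point, pixels), "eye" and "attitude" of the camera in the world. Camera axes: x right, y up, looking along -z (the intrinsics and any distortion apply to the point x, -y, -z); pixel columns grow to the right and rows downward; lengths in m; the calibration is good to about 2 mm. A picture is of the moment at which its call begins. camera_info takes no time and is no camera call.
- r.hand_in(): hands the job in, once; it reports no verdict.
Trained networks look in the newest picture that a camera, given by its name, has taken for a name from the list of things; names that differ only in an ending like _2 or _b are one class to them, and where a whole thing is asked for, a point or a joint stands for the part that bears it (a point fixed in the world has none). Each returns a list of dicts, best first, with "score" (0 to 1); they miss things now and then, are a little off and sometimes report something else, mostly with a low value. They report only what shows in the picture. A call takes as long as a camera call. They do not tell look-alikes from the thing itself.
- r.recognise(name, camera): "centre" ([column, row] in pixels, amid what is visible of it).
- r.outline_of(name, camera): "mask" (420x560 bool, what is visible of it) and "centre" ([column, row] in pixels, amid what is visible of it).
- r.place_of(name, camera): "centre" ([column, row] in pixels: a listed point, or the origin of a listed thing).
The state is a dict: "clock": time; "joint_pos": joint angles; "qd": joint speeds; "joint_torque": joint torques, N m; "position": TCP position; "tcp_rot": TCP orientation; "wrist_force": force on the tool from outside, world axes, zero at the start; "wrist_torque": the same for the moment, N m; "finger_gap": finger opening in m.
Only numpy, scipy, OpenCV 4.12 (cv2) and the standard library are available. Lean on these libraries where they do the work, as an engineer would, in place of code of your own. Each camera call takes 0.05 s, during which the arm holds its last target.

### The job

Take the red-winged hammer-head bolt from its black stand, put its head down through the strut's slot on the open side of the steel specimen, press the springy brass strip down until the head is below the lips, and give it a quarter turn there so that it catches under both lips. Then, keeping hold of the wing, slide the bolt along the slot to push the specimen up square against the fence's blue pad, lean on it gently there for about a second with roughly 10 N, and let go, leaving the bolt crosswise, upright, still touching the specimen. Do not force anything (never more than about 15 N), do not push the specimen with the fingers, and leave the vise, the black mount and the screwdriver where they are.

Things in the scene. Friction and masses are not known exactly. Their poses are not given: they have to be found in the camera images.
- strut: Aluminium slotted strut 240 long (x), 48 wide, on a fixed dark base plate 270 x 90 x 8. Origin: centre of the base plate's underside. x runs along the slot towards the fence with the blue pad, z up. The slot in its top is 17 wide, on y = 0, full length, ends capped. Lips beside it are 5 thick: top at z = 40, underside z = 35; the channel below is 40 wide inside.
- strip: Brass spring strip filling the channel under the slot, 234 x 38. Origin: centre of its top, at z = 32 in the strut's frame when free. It goes straight down by up to 10 mm, taking 2 N to start and 0.4 N more per mm, then is solid. The head set down on it stays between the lips and cannot turn until pushed 6 mm down (bolt origin below strut z = 26).
- bolt: Hammer-head bolt, 82 tall, about 0.12 kg, starts upright in the stand. Origin: centre of the head's underside; z up. Head 32 (x) x 15 (y), z = 0 to 9; shank 13 in diameter, z = 9 to 24; then collar and wing. Half a turn makes no difference; either turning direction will do. Turned crosswise and let go it is lifted to strut z = 26, head against the lips; sliding it then takes 1 to 4 N.
- wing (a point): On the bolt's axis at its z = 60: middle of the red wing grip, 36 (along the head, x) x 20 (y), bolt z = 31 to 82, with a white line along x on top; pinch it across its 20 mm.
- collar (a point): Centre of the bolt's steel collar, 32 in diameter, bolt z = 24 to 31. It is what meets the specimen; caught, its underside is 10 mm above the lips.
- stand: Black plastic stand 70 (x) x 50 (y) x 18, fixed. Origin: centre of its underside. A pocket 36 (x) x 18 (y), its floor at z = 6, loosely holds the bolt's head.
- specimen: Loose polished steel specimen with a copper-coloured stripe across it, 24 (x) x 46 (y) x 18, about 0.2 kg. Origin: centre of its underside. It lies across the slot on top of the lips, a little askew, x roughly towards the fence. The bolt's collar (radius 16) meets its face away from the fence.
- fence: Dark fence block clamped on the strut, 14 (x) x 52 x 19. Origin: lower edge of its face towards the specimen, at the height of the lips' top; x along the strut's x. In front of this face, on two brass screws, stands its blue pad, 4 thick, 48 wide, 18 tall. The screws are set differently each run: the pad's front face is anywhere from 4 to 16 mm short of the origin (not measured: look or feel). It does not give.
- vise: Small grey steel machinist's vise, 120 x 45 x 38, loose on the bench. Origin: centre of its underside. Bystander.
- mount: Black resin specimen mount, cylinder 30 in diameter, 18 tall. Origin: centre of its underside. Bystander.
- driver: Screwdriver with a blue handle, about 150 long, lying on the bench, along its own x. Bystander.
Mind the look-alikes: they are no part of the job. Of the things that look like the bolt, the middle-sized one is meant.

How it is judged:
By the outcome, as a careful person would: the job done as asked, in the order asked, and still so for the second after the job is handed in, with the robot touching nothing.
It also fails if it takes over 70 s, if anything falls off the work surface, if the arm or the gripper's body presses on something with over 40 N, if the wrist force passes 120 N, or if a joint passes its speed limit or range.

## Working session

There is one attempt and no reset: what is moved stays moved. The work goes in short steps, Python scripts to look and compute and a tool call to move; the robot and the scene stay as the last step left them, time stands still between calls to the robot, and variables do not carry over. Pictures are saved under pics/ and viewed, and the job is handed in when it is done.

Besides the shell and the picture viewer there is one more tool, called as name(argument=value, ...) on one line, values as JSON. play_rows: Moves the arm, as the interface text tells. Its arguments: {"type":"object","properties":{"deltas":{"type":"array","items":{"type":"number"}},"gripper":{"type":"number"},"newtons":{"type":"number"}},"required":["deltas"]}

```bash
mkdir -p pics
python3 - <<'E'
from plant import r
import cv2
o=r.get_obs(); print(o)
for n in("scene","top"):
    print(n,r.camera_info(n))
    p,d=r.snapshot(n); cv2.imwrite(f"pics/{n}0.png",p)
E
```

```text
{'clock': 0.0, 'joint_pos': array([1.18797836e+00, 8.74966907e-02, 1.75098297e-01, 1.65980000e+00,
       3.29743771e-05, 1.57079726e+00]), 'qd': array([-0.00079113, -0.00091859,  0.0011934 , -0.00074905,  0.00076025,
       -0.00045298]), 'joint_torque': array([ 2.53827209e-03, -5.20384812e+01,  4.64802468e+01,  1.62446348e-02,
        8.75194360e-05,  7.17469050e-06]), 'position': array([0.20534671, 0.50997028, 0.23054455]), 'tcp_rot': array([-1.49552079e-04,  1.90242755e-01,  9.81736830e-01, -6.85094485e-04]), 'wrist_force': array([ 0.29348183, -0.05404893,  0.25832561]), 'wrist_torque': array([-0.01346024,  0.05266299, -0.03480975]), 'finger_gap': 0.08533920338765554}
scene {'vfov': 51.92816157673755, 'cx': 279.76709324263726, 'cy': 215.461148225469, 'eye': array([ 1.33167445, -0.00317444,  0.53946866]), 'attitude': array([0.62803104, 0.34749291, 0.33412691, 0.61088861])}
top {'vfov': 50.42723344587218, 'cx': 271.7962175796983, 'cy': 210.41012297637513, 'eye': array([0.48404022, 0.02303665, 1.22678218]), 'attitude': array([-0.70319091, -0.02448719,  0.01681464,  0.71038031])}
```

View pics/scene0.png

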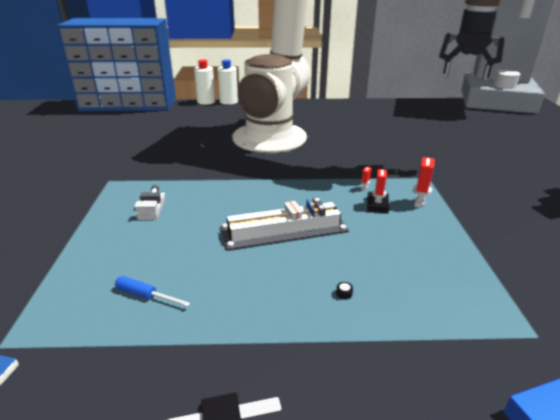

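View pics/top0.png

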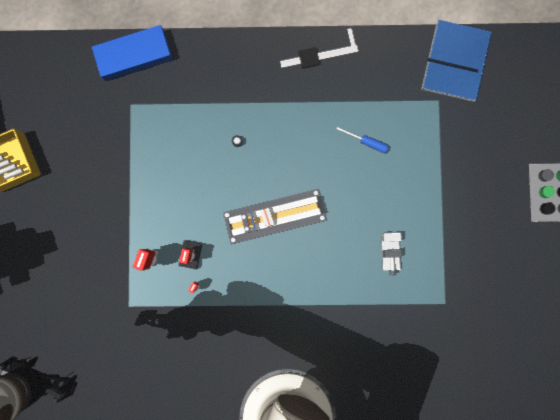

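The red-winged candidates in the top view are a large one at (144,259), a medium one at (190,255) in the black stand, and a small one at (194,288). The stand one is the match. The strut is at (275,217), with the fence and specimen near (250,220).

```bash
cat > h.py <<'E'
import numpy as np, cv2
from scipy.spatial.transform import Rotation as R
from plant import r
def cam(n):
    c=r.camera_info(n); f=210/np.tan(np.radians(c['vfov'])/2)
    q=c['attitude']; M=R.from_quat([q[1],q[2],q[3],q[0]]).as_matrix()
    return f,c['cx'],c['cy'],np.array(c['eye']),M
def ray(n,u,v):
    f,cx,cy,e,M=cam(n)
    d=np.stack([(np.asarray(u)-cx)/f,-(np.asarray(v)-cy)/f,-np.ones_like(np.asarray(u,float))],-1)
    return e,d@M.T
def atz(n,u,v,z):
    e,d=ray(n,u,v); return e+d*((z-e[2])/d[...,2])[...,None]
def cloud(n,dep):
    v,u=np.mgrid[0:420,0:560]; e,d=ray(n,u.astype(float),v.astype(float))
    return e+d*dep[...,None]
def proj(n,P):
    f,cx,cy,e,M=cam(n); p=(np.asarray(P)-e)@M
    return np.stack([cx+f*p[...,0]/-p[...,2],cy-f*p[...,1]/-p[...,2]],-1)
E
python3 - <<'E'
from h import *
for n in("top","scene"):
    p,d=r.snapshot(n); np.savez(f"{n}0.npz",p=p,d=d)
    C=cloud(n,d)
    for t in("bolt","wing","collar","stand","strut","strip","specimen","fence"):
        for x in r.place_of(t,n)[:3]:
            u,v=x['centre']; print(n,t,round(x['score'],2),np.round([u,v],1),np.round(C[int(round(v)),int(round(u))],4))
p=np.load("top0.npz")['p']
a=cv2.resize(p[185:250,215:335],None,fx=6.5,fy=6.5,interpolation=cv2.INTER_CUBIC);cv2.imwrite("pics/c1.png",a)
a=cv2.resize(p[230:305,125:215],None,fx=7,fy=7,interpolation=cv2.INTER_CUBIC);cv2.imwrite("pics/c2.png",a)
p=np.load("scene0.npz")['p']
a=cv2.resize(p[150:250,215:440],None,fx=3.5,fy=3.5,interpolation=cv2.INTER_CUBIC);cv2.imwrite("pics/c3.png",a)
E
```

```text
top bolt 0.84 [152.  258.8] [0.4282 0.3516 0.0527]
top bolt 0.55 [198.1 284.8] [0.3566 0.235  0.0267]
top bolt 0.45 [188.  255.3] [0.439  0.2505 0.0841]
top wing 0.75 [187.3 255.7] [0.4367 0.252  0.0895]
top wing 0.65 [142.2 257.8] [0.4336 0.3605 0.1103]
top wing 0.45 [194.4 289.1] [0.3496 0.24   0.0576]
top collar 0.96 [147.  261.3] [0.4251 0.3532 0.0922]
top collar 0.47 [186.8 258.6] [0.429  0.2523 0.0877]
top collar 0.42 [195.7 285.7] [0.3568 0.2357 0.0527]
top stand 0.54 [190.2 254.5] [0.4408 0.2492 0.0646]
top strut 0.81 [275.9 218.3] [0.5335 0.0246 0.0309]
top strip 0.83 [272.7 215.3] [0.5417 0.0326 0.0296]
top specimen 0.71 [269.2 218.2] [0.5327 0.043  0.0558]
top fence 0.61 [247.9 221.5] [0.5236 0.0999 0.0297]
scene bolt 0.8 [376.5 207.8] [0.473  0.2519 0.0126]
scene bolt 0.61 [417.7 200.8] [0.4422 0.361  0.0122]
scene bolt 0.5 [364.1 187.2] [0.3597 0.2464 0.0071]
scene wing 0.69 [381.4 181. ] [0.4579 0.2589 0.0761]
scene wing 0.64 [424.4 173.3] [0.4525 0.3574 0.0929]
scene wing 0.43 [363.6 170.7] [0.3672 0.2394 0.0568]
scene collar 0.67 [382.8 193.5] [0.4579 0.2681 0.0417]
scene collar 0.63 [363.4 181.6] [0.3659 0.2406 0.025 ]
scene stand 0.72 [374.9 205.3] [0.4683 0.2498 0.0181]
scene strut 0.86 [281.  232.5] [0.5653 0.0253 0.0114]
scene strip 0.64 [282.  218.7] [0.5591 0.0275 0.0407]
scene specimen 0.7 [374.  206.1] [0.4721 0.2467 0.0177]
scene specimen 0.69 [290.9 212.4] [0.5576 0.0465 0.0571]
scene fence 0.76 [315.  213.4] [0.5337 0.1007 0.0388]
```

View pics/c1.png

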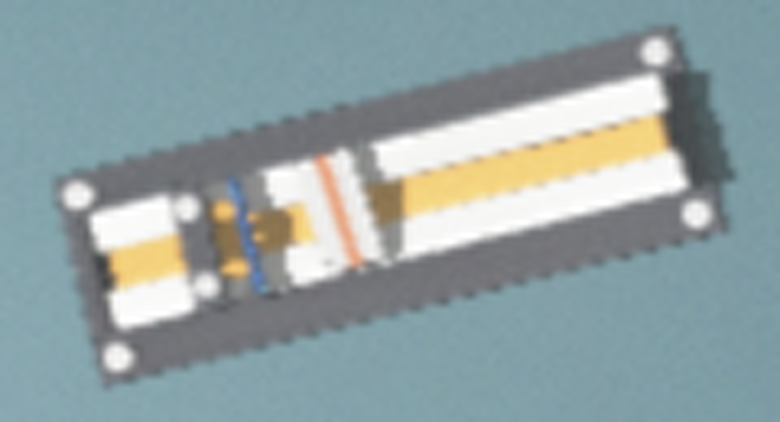

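View pics/c2.png

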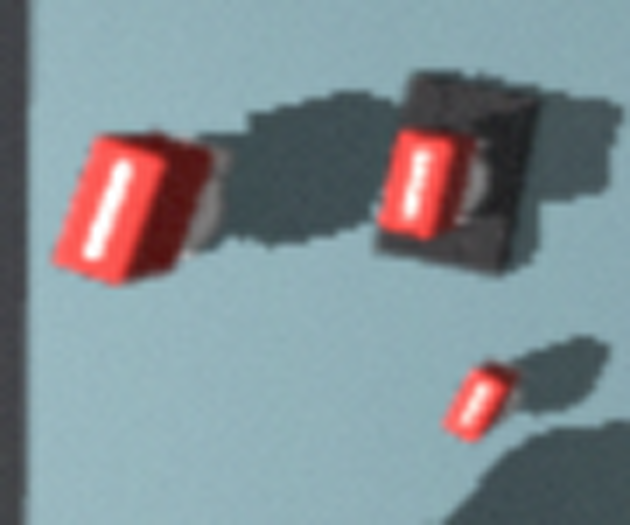

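View pics/c3.png

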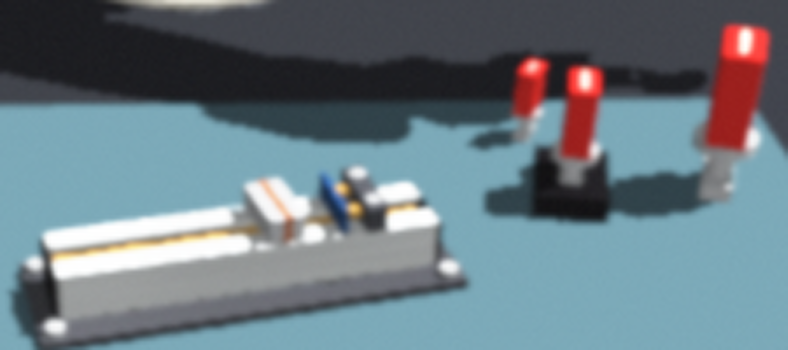

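```bash
cat > fit.py <<'E'
from h import *
from scipy.optimize import minimize
def render(poly_list,shape=(420,560),ss=8,box=None):
    pass
def strut_pts(x,y,yaw,P):
    c,s=np.cos(yaw),np.sin(yaw); P=np.asarray(P,float)
    return np.stack([x+c*P[:,0]-s*P[:,1],y+s*P[:,0]+c*P[:,1],P[:,2]],-1)
def sample(n,img,W):
    uv=proj(n,W).astype(np.float32)
    return cv2.remap(img,uv[:,0].reshape(-1,1),uv[:,1].reshape(-1,1),cv2.INTER_LINEAR).reshape(len(W),-1)
E
python3 - <<'E'
from fit import *
z=np.load("top0.npz");p=z['p'];d=z['d'];C=cloud("top",d)
# base plate corners from screws/corners: rough from crop
cr=np.array([[58,180],[675,28],[727,228],[103,383]])/6.5+[215,185]
W=atz("top",cr[:,0]-.5,cr[:,1]-.5,0.008);print(np.round(W,4));print(W.mean(0),np.linalg.norm(W[0]-W[1]),np.linalg.norm(W[1]-W[2]))
ax=(W[0]+W[3]-W[1]-W[2]);yaw=np.arctan2(ax[1],ax[0]);print(np.degrees(yaw))
x0,y0=W.mean(0)[:2]
print("depth table",np.median(C[110:130,300:330,2]))
for i in range(2):
  for zz,xs in((.040,np.linspace(-.115,-.03,60)),(.008,np.linspace(-.12,.12,100))):
    ys=np.arange(-.06,.06001,.0005);prof=[]
    for yy in ys:
        W=strut_pts(x0,y0,yaw,np.c_[xs,0*xs+yy,0*xs+zz]); prof.append(sample("top",p,W).mean(0))
    prof=np.array(prof)
    g=np.gradient(prof[:,0])
    from scipy.signal import find_peaks
    pk,_=find_peaks(np.abs(g),height=np.abs(g).max()*.2)
    def sub(k):
        a,b,c=np.abs(g[k-1:k+2]);return ys[k]+.0005*(a-c)/(2*(a-2*b+c))
    print(zz,[(round(sub(k)*1000,2),round(g[k],1)) for k in pk])
# yaw refinement: slot edges in halves
for zz in(.04,.008):
 for lo,hi in((-.115,-.08),(-.08,-.05),(-.12,-.05),(.05,.12)):
    xs=np.linspace(lo,hi,40);ys=np.arange(-.06,.06001,.0005)
    prof=np.array([sample("top",p,strut_pts(x0,y0,yaw,np.c_[xs,0*xs+yy,0*xs+zz])).mean(0)[0] for yy in ys])
    g=np.gradient(prof);pk,_=find_peaks(np.abs(g),height=np.abs(g).max()*.2)
    print(zz,lo,hi,[(round(ys[k]*1000+.5*(abs(g[k-1])-abs(g[k+1]))/(2*(abs(g[k-1])-2*abs(g[k])+abs(g[k+1]))),2),round(g[k],1)) for k in pk])
# along x
for zz,ys in((.008,np.r_[np.linspace(-.042,-.03,20),np.linspace(.03,.042,20)]),(.04,np.r_[np.linspace(-.022,-.011,20),np.linspace(.011,.022,20)])):
    xs=np.arange(-.15,.15,.0005)
    prof=np.array([sample("top",p,strut_pts(x0,y0,yaw,np.c_[0*ys+xx,ys,0*ys+zz])).mean(0)[0] for xx in xs])
    g=np.gradient(prof);pk,_=find_peaks(np.abs(g),height=np.abs(g).max()*.25)
    print(zz,[(round(xs[k]*1000,2),round(g[k],1)) for k in pk])
print(x0,y0,yaw)
E
```

```text
[[ 0.5519  0.1685  0.008 ]
 [ 0.6134 -0.0923  0.008 ]
 [ 0.5288 -0.1128  0.008 ]
 [ 0.4663  0.1499  0.008 ]]
[0.54009427 0.02833004 0.008     ] 0.2679832339739387 0.08707124742925822
103.31480818284668
depth table 0.0011822987828854492
0.04 [(np.float64(-42.86), np.float64(-4.8)), (np.float64(-24.68), np.float64(13.5)), (np.float64(-8.62), np.float64(-14.7)), (np.float64(8.09), np.float64(11.6)), (np.float64(24.45), np.float64(-15.0)), (np.float64(46.17), np.float64(5.8))]
0.008 [(np.float64(-45.6), np.float64(-5.2)), (np.float64(-26.8), np.float64(10.6)), (np.float64(-10.21), np.float64(-10.1)), (np.float64(7.03), np.float64(8.7)), (np.float64(23.78), np.float64(-11.4)), (np.float64(46.01), np.float64(5.7))]
0.04 [(np.float64(-42.86), np.float64(-4.8)), (np.float64(-24.68), np.float64(13.5)), (np.float64(-8.62), np.float64(-14.7)), (np.float64(8.09), np.float64(11.6)), (np.float64(24.45), np.float64(-15.0)), (np.float64(46.17), np.float64(5.8))]
0.008 [(np.float64(-45.6), np.float64(-5.2)), (np.float64(-26.8), np.float64(10.6)), (np.float64(-10.21), np.float64(-10.1)), (np.float64(7
[... 1833 characters left out ...]
5)), (np.float64(45.83), np.float64(5.5))]
0.008 0.05 0.12 [(np.float64(-45.53), np.float64(-5.6)), (np.float64(-26.61), np.float64(7.7)), (np.float64(-9.79), np.float64(-7.3)), (np.float64(7.72), np.float64(6.9)), (np.float64(23.73), np.float64(-8.5)), (np.float64(46.11), np.float64(5.8))]Traceback (most recent call last):
  File "<stdin>", line 31, in <module>
  File "fit.py", line 9, in sample
    uv=proj(n,W).astype(np.float32)
       ~~~~^^^^^
  File "h.py", line 18, in proj
    f,cx,cy,e,M=cam(n); p=(np.asarray(P)-e)@M
                ~~~^^^
  File "h.py", line 5, in cam
    c=r.camera_info(n); f=210/np.tan(np.radians(c['vfov'])/2)
ValueError: time passes only in moves, steps and waits
```

```bash
sed -i 's/^def cam(n):/import functools\n@functools.lru_cache(None)\ndef cam(n):/' h.py
python3 - <<'E'
from fit import *
from scipy.signal import find_peaks
z=np.load("top0.npz");p=z['p'];d=z['d'];C=cloud("top",d)
x0,y0,yaw=.54009427,.02833,np.radians(103.5)
def edges(prof,s,h=.25):
    g=np.gradient(prof);pk,_=find_peaks(np.abs(g),height=np.abs(g).max()*h)
    return [(round(1000*(s[k]+(s[1]-s[0])*(abs(g[k-1])-abs(g[k+1]))/(2*(abs(g[k-1])-2*abs(g[k])+abs(g[k+1])))),2),round(g[k],1)) for k in pk]
for zz,ys in((.008,np.r_[np.linspace(-.042,-.03,20),np.linspace(.03,.042,20)]),(.04,np.r_[np.linspace(-.022,-.011,20)]),(.04,np.linspace(.011,.022,20)),(.058,np.linspace(-.02,-.01,20)),(.058,np.linspace(-.005,.005,20)),(.058,np.linspace(.01,.02,20))):
    xs=np.arange(-.15,.15,.0005)
    for ch in (0,2):
      prof=np.array([sample("top",p,strut_pts(x0,y0,yaw,np.c_[0*ys+xx,ys,0*ys+zz])).mean(0)[ch] for xx in xs])
      print(zz,ys.mean(),"BR"[ch//2],edges(prof,xs,.2))
for zz in(.04,):
 for lo,hi in((-.11,-.03),(.06,.11)):
    xs=np.linspace(lo,hi,40);ys=np.arange(-.06,.06001,.0005)
    print([edges(np.array([sample("top",p,strut_pts(x0,y0,yaw,np.c_[xs,0*xs+yy,0*xs+zz])).mean(0)[0] for yy in ys]),ys,.2)])
# red wing tops
hsv=cv2.cvtColor(p,cv2.COLOR_BGR2HSV)
# rectified strut picture at z=.058: 0.25mm/px
xs=np.arange(-.12,.12,.0003);ys=np.arange(.05,-.05,-.0003)
X,Y=np.meshgrid(xs,ys);im=sample("top",p,strut_pts(x0,y0,yaw,np.c_[X.ravel(),Y.ravel(),0*X.ravel()+.058])).reshape(len(ys),len(xs),3)
cv2.imwrite("pics/rect.png",im)
# points near bolt in the stand: height hist
m=(abs(C[...,0]-.44)<.04)&(abs(C[...,1]-.25)<.04)&(C[...,2]>.075)
print(m.sum(),C[m].mean(0),np.percentile(C[m][:,2],[5,50,95]))
E
```

```text
0.008 1.3877787807814458e-18 B [(np.float64(-135.31), np.float64(-5.2)), (np.float64(-128.69), np.float64(8.5)), (np.float64(-118.54), np.float64(-9.5)), (np.float64(121.95), np.float64(9.6)), (np.float64(132.17), np.float64(-9.1)), (np.float64(137.16), np.float64(3.6))]
0.008 1.3877787807814458e-18 R [(np.float64(-136.25), np.float64(-2.4)), (np.float64(-128.75), np.float64(8.9)), (np.float64(-118.55), np.float64(-10.1)), (np.float64(121.94), np.float64(10.0)), (np.float64(132.27), np.float64(-10.4))]
0.04 -0.0165 B [(np.float64(-138.32), np.float64(-6.0)), (np.float64(-119.68), np.float64(15.0)), (np.float64(0.92), np.float64(-12.5)), (np.float64(11.21), np.float64(9.5)), (np.float64(20.02), np.float64(-10.5)), (np.float64(25.47), np.float64(10.7)), (np.float64(47.44), np.float64(-12.9)), (np.float64(59.73), np.float64(4.5)), (np.float64(63.51), np.float64(-5.7)), (np.float64(76.39), np.float64(10.3)), (np.float64(88.49), np.float64(7.0)), (np.float64(121.5), np.float64(-16.2)), (np.float64(132.11), np.float64(4.5))]
0.04 -0.0165 R [(np.float64(-138.35), np.float64(-4.1)), (np.floa
[... 4862 characters left out ...]
64(-12.05), np.float64(-3.4)), (np.float64(-8.29), np.float64(-7.3)), (np.float64(8.78), np.float64(6.9)), (np.float64(24.3), np.float64(-8.4)), (np.float64(46.08), np.float64(5.8))]]Traceback (most recent call last):
  File "<stdin>", line 21, in <module>
  File "fit.py", line 10, in sample
    return cv2.remap(img,uv[:,0].reshape(-1,1),uv[:,1].reshape(-1,1),cv2.INTER_LINEAR).reshape(len(W),-1)
           ~~~~~~~~~^^^^^^^^^^^^^^^^^^^^^^^^^^^^^^^^^^^^^^^^^^^^^^^^^^^^^^^^^^^^^^^^^^
cv2.error: OpenCV(4.12.0) /io/opencv/modules/imgproc/src/imgwarp.cpp:1713: error: (-215:Assertion failed) dst.cols < SHRT_MAX && dst.rows < SHRT_MAX && src.cols < SHRT_MAX && src.rows < SHRT_MAX in function 'remap'
```

Run:
```python
from fit import *
z=np.load("top0.npz");p=z['p'];d=z['d']
x0,y0,yaw=.5399,.0293,np.radians(103.5)
# rect
xs=np.arange(-.12,.12,.0003);ys=np.arange(.05,-.05,-.0003)
X,Y=np.meshgrid(xs,ys);W=strut_pts(x0,y0,yaw,np.c_[X.ravel(),Y.ravel(),0*X.ravel()+.058]);uv=proj("top",W).astype(np.float32).reshape(len(ys),len(xs),2)
cv2.imwrite("pics/rect.png",cv2.remap(p,uv[...,0],uv[...,1],cv2.INTER_LINEAR))
# wing top: bright red or white line
q=p.astype(int)
for zt,box in((.088,(235,270,175,202)),):
    a,b,c,e=box; sub=q[a:b,c:e]
    m=((sub[...,2]>200)).astype(np.uint8)
    print('\n'.join(' '.join('%3d'%v for v in row) for row in sub[8:30,:,2]))
    n,l,st,ce=cv2.connectedComponentsWithStats(m); k=1+np.argmax(st[1:,4])
    vv,uu=np.nonzero(l==k); print(len(vv),uu.mean()+c,vv.mean()+a)
    W=atz("top",uu+c*1.,vv+a*1.,zt);ctr=W.mean(0)
    rr=cv2.minAreaRect((W[:,:2]*1000).astype(np.float32));print(ctr,rr)
    ev,V=np.linalg.eigh(np.cov(W[:,:2].T));print(np.sqrt(ev*12),np.degrees(np.arctan2(V[1,1],V[0,1])))
```

```text
77  76  82 117 128 132 134 116  85  69  67  66  66  56  60  66  64  67  65  65  68  64  55  48  52  59  60
 62  66  67  71  76  80 113  99  75  70  67  66  63  57  63  65  68  64  68  62  67  68  64  65  63  64  51
 63  64  61  65  66  65  73  73  70  63  66  67  66  61  61  67  65  65  62  61  64  64  63  60  48  42  38
 66  66  61  65  65  66  62  70  67  64  65  67  58  63  69  65  62  65  60  51  41  42  44  37  43  34  37
 63  63  64  64  64  66  65  68  73  71  70  66  59  59  63  61  59  51  40  41  33  37  34  39  39  34  45
 63  62  61  65  64  62  74 124 135 116  95  83  71  60  58  59  65  54  41  36  37  35  33  37  35  35  49
 63  60  62  63  64  65 107 228 241 215 180 159 145 128 101  78  73  63  58  45  39  38  34  40  33  34  53
 62  66  66  64  66  72 143 241 251 251 251 249 245 229 154  92  83  86  93  70  45  39  36  36  32  36  58
 60  62  66  63  66  90 191 246 252 253 253 252 250 245 181  99  88  87  78  53  35  39  33  39  33  36  57
 67  64  66  62  64  93 210 248 252 254 254 252 250 238 163  92  89 102  82  53  34  35  39  35  28  46  63
 66  66  62  64  66 1
[... 794 characters left out ...]
 103  97  68  46  43  44  44  36  40  58  66  74
 67  79  88 125 230 248 251 251 248 248 249 233 152  92  91 123 106  74  68  61  65  60  47  39  58  65  76
 90 124 135 127 153 203 237 244 246 247 247 207 123  87  83  77  68  64  67  66  67  63  46  42  60  67  75
139 143 140 117  92  95 114 131 147 190 230 179  98  73  70  69  69  69  67  65  65  70  46  53  63  66  76
145 144 139 111  81  70  69  71  75  85 108  87  70  68  66  67  75  72  69  64  65  59  46  56  66  69  75
103 183.74757281553397 255.89320388349515
[0.43697081 0.26058767 0.088     ] ((436.8892517089844, 260.5314636230469), (18.630260467529297, 34.37907791137695), 75.9621353149414)
[0.01928221 0.03487763] 165.82748477746412
```

View pics/rect.png

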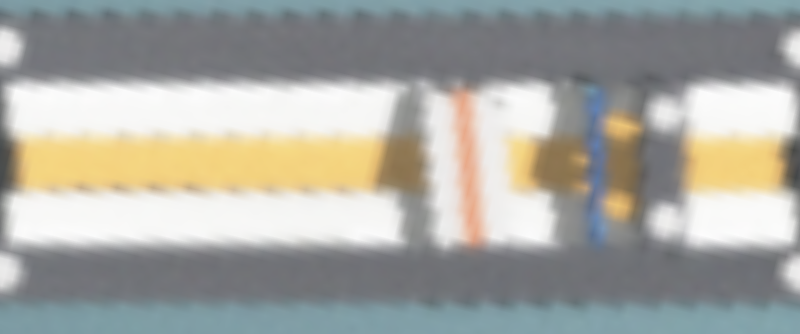

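The chosen bolt is at (0.437, 0.261), yaw about −14°, in the black stand at pixel (184,256) and mid-sized among the three. I'm moving above it now.

play_rows(deltas=[-0.0385,-0.018,0.008,0,0,0,-0.0385,-0.018,0.008,0,0,0,-0.0385,-0.018,0.008,0,0,0,-0.0385,-0.018,0.008,0,0,0,-0.0385,-0.018,0.008,0,0,0,-0.0385,-0.018,0.008,0,0,0,-0.0385,-0.018,0.008,0,0,0,-0.0385,-0.0185,0.008,0,0,0,0,0,0,0,0,-7.7,0,0,0,0,0,0], gripper=-0.2, newtons=40)

```text
clock: 2.25
position: [0.4374, 0.2607, 0.1672]
tcp_rot: [-0.0, 0.125, 0.992, -0.0]
wrist_force: [-0.1, -0.2, -0.1]
finger_gap: 0.0513
```

```bash
cat >> h.py <<'E'
def tool():
    o=r.get_obs();q=o['tcp_rot'];M=R.from_quat([q[1],q[2],q[3],q[0]]).as_matrix();return o,np.array(o['position']),M
def togo(tgt,yawy):
    o,P,M=tool()
    T=np.array([[np.sin(yawy),np.cos(yawy),0],[-np.cos(yawy),np.sin(yawy),0],[0,0,-1]])
    print("t",o['clock'],"P",np.round(P,4),"F",np.round(o['wrist_force'],2),"T",np.round(o['wrist_torque'],2),"gap",round(o['finger_gap'],4),"q",np.round(o['joint_pos'],3))
    print("yaw_y",np.degrees(np.arctan2(M[1,1],M[0,1])),"shift(tool)",np.round(M.T@(np.array(tgt)-P),4),"turn",np.round(np.degrees(R.from_matrix(M.T@T).as_rotvec()),2))
E
python3 - <<'E'
from h import *
togo([.437,.2606,.047],np.radians(75.8))
p,d=r.snapshot("scene");cv2.imwrite("pics/s1.png",cv2.resize(p[100:240,300:480],None,fx=4,fy=4,interpolation=cv2.INTER_CUBIC))
E
```

```text
t 2.25 P [0.4374 0.2607 0.1672] F [-0.13 -0.24 -0.07] T [-0.    0.03 -0.02] gap 0.0513 q [ 0.538 -0.025 -0.063  1.533  0.     0.788]Traceback (most recent call last):
  File "<stdin>", line 2, in <module>
  File "h.py", line 28, in togo
    print("yaw_y",np.degrees(np.arctan2(M[1,1],M[0,1])),"shift(tool)",np.round(M.T@(np.array(tgt)-P),4),"turn",np.round(np.degrees(R.from_matrix(M.T@T).as_rotvec()),2))
                                                                                                                                   ~~~~~~~~~~~~~^^^^^^^
  File "scipy/spatial/transform/_rotation.pyx", line 1143, in scipy.spatial.transform._rotation.Rotation.from_matrix
ValueError: Non-positive determinant (left-handed or null coordinate frame) in rotation matrix 0: [[-9.99997431e-01  2.26305734e-03 -1.26413028e-04]
 [ 2.26305310e-03  9.99997439e-01  3.36624752e-05]
 [-1.26488885e-04 -3.33763093e-05  9.99999991e-01]].
```

```bash
sed -i 's/T=np.array.*/T=np.array([[-np.sin(yawy),np.cos(yawy),0],[np.cos(yawy),np.sin(yawy),0],[0,0,-1]])/' h.py
python3 - <<'E'
from h import *
togo([.437,.2606,.047],np.radians(75.8))
p,d=r.snapshot("scene");cv2.imwrite("pics/s1.png",cv2.resize(p[100:240,300:480],None,fx=4,fy=4,interpolation=cv2.INTER_CUBIC))
E
```

```text
t 2.25 P [0.4374 0.2607 0.1672] F [-0.13 -0.24 -0.07] T [-0.    0.03 -0.02] gap 0.0513 q [ 0.538 -0.025 -0.063  1.533  0.     0.788]
yaw_y 75.6703364978785 shift(tool) [ 0.0003 -0.0002  0.1202] turn [-0.   -0.01 -0.13]
```

View pics/s1.png

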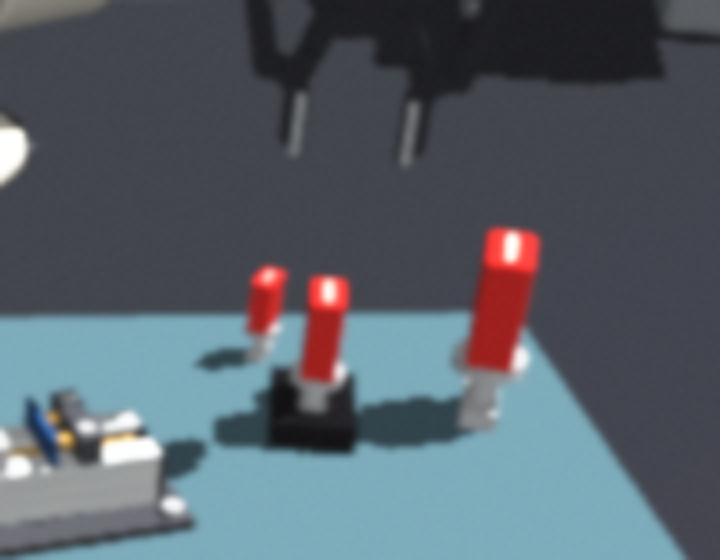

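Run:
```python
from h import *
for P in ([.4374,.2607,.172],[.437,.2606,.088],[.437,.2606,.006]):
    a=proj("scene",P); print(P,a,(a-[300,100])*4)
```

```text
[0.4374, 0.2607, 0.172] [385.34944519 138.42730818] [341.39778074 153.7092327 ]
[0.437, 0.2606, 0.088] [380.36433942 172.27478011] [321.45735768 289.09912045]
[0.437, 0.2606, 0.006] [375.9883084 202.5774401] [303.95323361 410.30976039]
```

The scene view agrees: tool and wing show the same offset of about 2 px from prediction. I'm descending and gripping.

play_rows(deltas=[0.0003,0,0.02,0,0,-0.1,0,0,0.02,0,0,0,0,0,0.02,0,0,0,0,0,0.02,0,0,0,0,0,0.02,0,0,0,0,0,0.015,0,0,0,0,0,0.005,0,0,0,0,0,0,0,0,0])

```text
clock: 3.3
position: [0.4368, 0.2613, 0.0475]
tcp_rot: [0.0, 0.123, 0.992, 0.0]
wrist_force: [-0.2, -0.4, -0.5]
finger_gap: 0.0513
```

play_rows(deltas=[0,0,0,0,0,0,0,0,0,0,0,0,0,0,0,0,0,0,0,0,0,0,0,0,0,0,0,0,0,0], gripper=1, newtons=40)

```text
clock: 3.92
position: [0.4373, 0.2614, 0.048]
tcp_rot: [0.0, 0.123, 0.992, 0.0]
wrist_force: [-0.5, 0.3, 5.2]
finger_gap: 0.0195
```

play_rows(deltas=[0,0,-0.005,0,0,0,0,0,-0.01,0,0,0,0,0,-0.02,0,0,0,0,0,-0.02,0,0,0,0,0,-0.02,0,0,0,0,0,-0.015,0,0,0,0,0,0,0,0,0])

```text
clock: 4.8
position: [0.4374, 0.2614, 0.1384]
tcp_rot: [0.001, 0.123, 0.992, 0.001]
wrist_force: [-0.9, 0.5, -0.8]
finger_gap: 0.0194
```

Run:
```python
from h import *
togo([.437,.2606,.137],np.radians(75.8))
for n in("scene","top"):
    p,d=r.snapshot(n);np.savez(n+"1.npz",p=p,d=d)
    a,b=((80,300) if n=="scene" else (200,110))
    cv2.imwrite(f"pics/{n}2.png",cv2.resize(p[a:a+140,b:b+180],None,fx=4,fy=4,interpolation=cv2.INTER_CUBIC))
```

```text
t 4.8 P [0.4374 0.2614 0.1384] F [-0.91  0.48 -0.78] T [0.01 0.04 0.05] gap 0.0194 q [ 0.539 -0.027 -0.119  1.476 -0.     0.786]
yaw_y 75.86520261077732 shift(tool) [ 0.0002 -0.0009  0.0014] turn [0.07 0.08 0.07]
```

View pics/scene2.png

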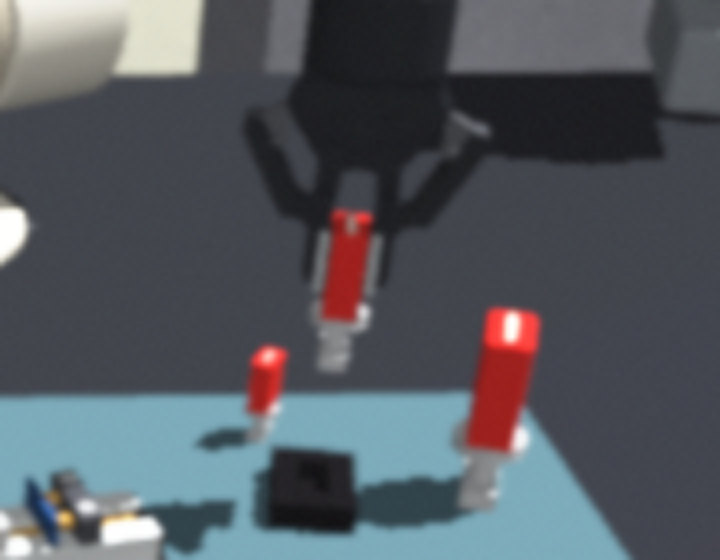

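View pics/top2.png

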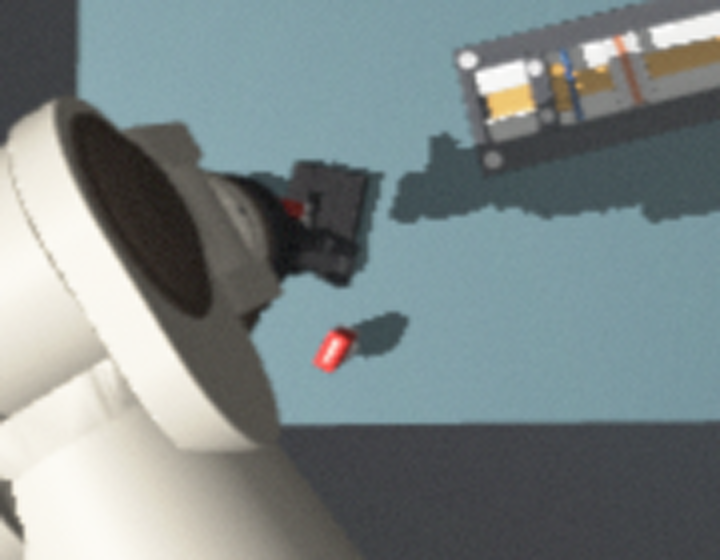

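The bolt is held upright and the stand is empty. I'm carrying it over the slot's open side.

play_rows(deltas=[-0.0172,-0.0229,0,0,0,0,-0.0215,-0.0287,0,0,0,0,-0.0215,-0.0287,0,0,0,0,-0.0215,-0.0287,0,0,0,0,-0.0215,-0.0287,0,0,0,0,-0.0215,-0.0287,0,0,0,0,-0.0215,-0.0287,0,0,0,0,-0.0215,-0.0287,0,0,0,0,-0.004,-0.0056,0,0,0,0])

```text
clock: 6.02
position: [0.5474, -0.0049, 0.136]
tcp_rot: [-0.001, 0.124, 0.992, -0.0]
wrist_force: [0.8, -0.1, -0.5]
finger_gap: 0.0195
```

play_rows(deltas=[0,0,0,0,0,10.4,0,0,0,0,0,10.4,0,0,0,0,0,10.4,0,0,0,0,0,10.4,0,0,0,0,0,10.4,0,0,0,0,0,10.4,0,0,0,0,0,0,0,0,0,0,0,0])

```text
clock: 7.02
position: [0.5471, -0.0029, 0.137]
tcp_rot: [-0.0, 0.618, 0.786, -0.0]
wrist_force: [0.5, 0.1, -2.5]
finger_gap: 0.0195
```

Run:
```python
from h import *
togo([.5478,-.003,.09],np.radians(13.5))
for n in("scene","top"):
    p,d=r.snapshot(n);np.savez(n+"2.npz",p=p,d=d)
    a,b=((120,200) if n=="scene" else (150,200))
    cv2.imwrite(f"pics/{n}3.png",cv2.resize(p[a:a+140,b:b+180],None,fx=4,fy=4,interpolation=cv2.INTER_CUBIC))
```

```text
t 7.025 P [ 0.5471 -0.0029  0.137 ] F [ 0.55  0.1  -2.49] T [-0.    0.01 -0.01] gap 0.0195 q [-0.005  0.065 -0.029  1.477  0.     1.326]
yaw_y 13.71915284207124 shift(tool) [-0.0003  0.0006  0.047 ] turn [-0.03 -0.01  0.22]
```

View pics/scene3.png

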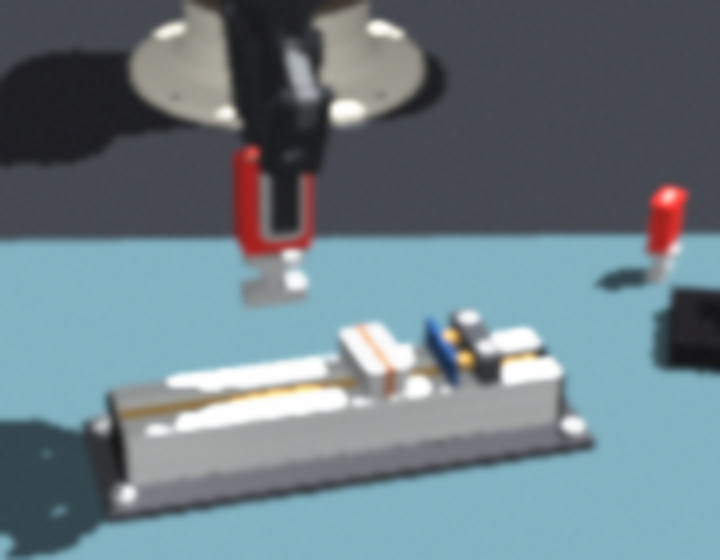

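View pics/top3.png

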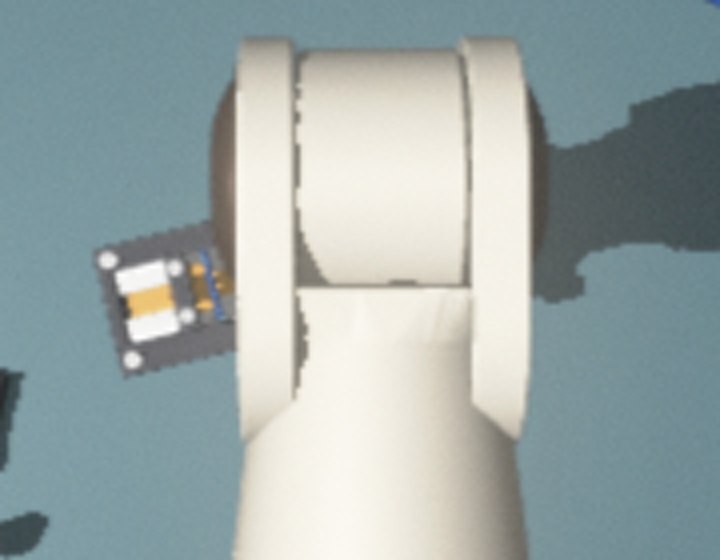

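play_rows(deltas=[-0.0003,0.0006,0.01,0,0,0.2,0,0,0.013,0,0,0,0,0,0.013,0,0,0,0,0,0.012,0,0,0,0,0,0,0,0,0,0,0,0,0,0,0])

```text
clock: 7.88
position: [0.5482, -0.0033, 0.0896]
tcp_rot: [0.0, 0.621, 0.784, 0.0]
wrist_force: [-1.4, 0.4, -1.4]
finger_gap: 0.0197
```

Run:
```python
from h import *
togo([.5478,-.003,.082],np.radians(13.5))
n="scene"
p,d=r.snapshot(n);np.savez(n+"3.npz",p=p,d=d)
cv2.imwrite(f"pics/{n}4.png",cv2.resize(p[160:250,215:345],None,fx=6,fy=6,interpolation=cv2.INTER_CUBIC))
```

```text
t 7.875 P [ 0.5482 -0.0033  0.0896] F [-1.44  0.39 -1.36] T [ 0.03  0.01 -0.04] gap 0.0197 q [-0.006  0.075 -0.11   1.385  0.     1.333]
yaw_y 13.271724980904033 shift(tool) [ 0.0004 -0.0003  0.0076] turn [ 0.02  0.   -0.23]
```

View pics/scene4.png

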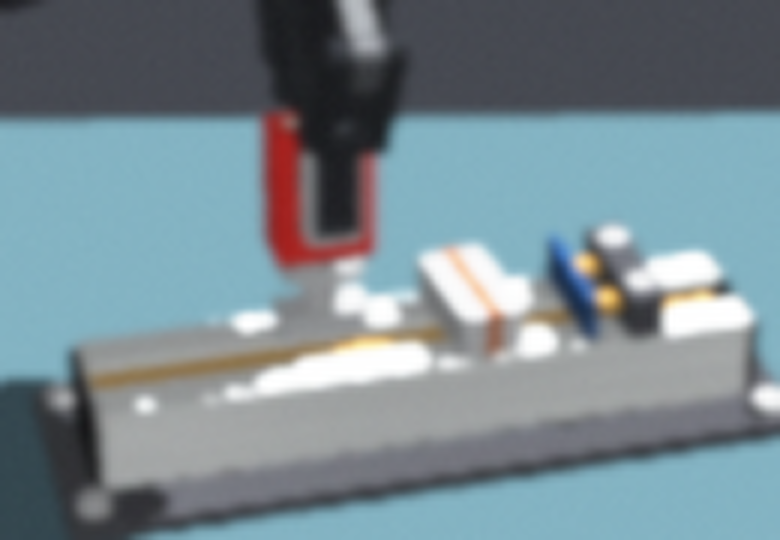

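play_rows(deltas=[0.0002,-0.0001,0.003,0,0,-0.2,0,0,0.003,0,0,0,0,0,0.0015,0,0,0,0,0,0,0,0,0])

```text
clock: 8.43
position: [0.5479, -0.0032, 0.082]
tcp_rot: [0.0, 0.619, 0.785, 0.0]
wrist_force: [0.2, -0.8, 0.5]
finger_gap: 0.0197
```

play_rows(deltas=[0,0,0.001,0,0,0,0,0,0,0,0,0])

```text
clock: 8.68
position: [0.5481, -0.0032, 0.0817]
tcp_rot: [0.0, 0.619, 0.785, 0.0]
wrist_force: [-2.7, 0.3, 6.3]
finger_gap: 0.0194
```

play_rows(deltas=[0,0,0.001,0,0,0,0,0,0,0,0,0])

```text
clock: 8.93
position: [0.5484, -0.0031, 0.0798]
tcp_rot: [0.0, 0.619, 0.785, 0.0]
wrist_force: [3.5, 0.9, -0.7]
finger_gap: 0.0195
```

play_rows(deltas=[0,0.0003,0.001,0,0,0,0,0,0,0,0,0])

```text
clock: 9.18
position: [0.5484, -0.003, 0.0786]
tcp_rot: [0.0, 0.619, 0.785, 0.0]
wrist_force: [3.7, 0.4, -0.7]
finger_gap: 0.0199
```

play_rows(deltas=[0,0,0.001,0,0,0,0,0,0,0,0,0])

```text
clock: 9.43
position: [0.5484, -0.0031, 0.0777]
tcp_rot: [0.0, 0.619, 0.785, 0.0]
wrist_force: [4.9, 1.0, -1.5]
finger_gap: 0.0194
```

play_rows(deltas=[0,0,0.001,0,0,0,0,0,0,0,0,0])

```text
clock: 9.68
position: [0.5484, -0.0031, 0.0768]
tcp_rot: [0.0, 0.619, 0.785, 0.0]
wrist_force: [6.0, 0.8, -0.7]
finger_gap: 0.0197
```

It's in the slot, with about 6 N of side force. I'll relieve that and look at the state.

play_rows(deltas=[0,0.0006,0,0,0,0,0,0,0,0,0,0])

```text
clock: 9.93
position: [0.5485, -0.003, 0.0767]
tcp_rot: [-0.0, 0.619, 0.785, -0.0]
wrist_force: [3.1, 0.8, -1.6]
finger_gap: 0.0193
```

Run:
```python
from h import *
togo([.5484,-.003,.0768],np.radians(13.5))
```

```text
t 9.925 P [ 0.5485 -0.003   0.0767] F [ 3.11  0.79 -1.62] T [ 0.12 -0.65 -0.02] gap 0.0193 q [-0.005  0.081 -0.129  1.362 -0.     1.33 ]
yaw_y 13.464279459333456 shift(tool) [ 0.     -0.0001 -0.0001] turn [-0.04 -0.   -0.04]
```

play_rows(deltas=[0,0.0006,0.001,0,0,0,0,0,0,0,0,0])

```text
clock: 10.18
position: [0.5487, -0.0029, 0.0753]
tcp_rot: [-0.001, 0.619, 0.785, -0.001]
wrist_force: [0.1, 0.3, -1.0]
finger_gap: 0.0192
```

play_rows(deltas=[0,0,0.001,0,0,0,0,0,0.001,0,0,0,0,0,0,0,0,0])

```text
clock: 10.55
position: [0.5493, -0.0029, 0.0739]
tcp_rot: [0.0, 0.619, 0.785, -0.0]
wrist_force: [-0.9, 0.2, 1.0]
finger_gap: 0.0195
```

play_rows(deltas=[0,0,0.001,0,0,0,0,0,0,0,0,0])

```text
clock: 10.8
position: [0.5494, -0.0028, 0.0729]
tcp_rot: [0.0, 0.619, 0.785, 0.0]
wrist_force: [-0.0, -0.9, 2.1]
finger_gap: 0.0199
```

play_rows(deltas=[0,0,0.0015,0,0,0,0,0,0.0015,0,0,0,0,0,0.0015,0,0,0,0,0,0.001,0,0,0,0,0,0,0,0,0])

```text
clock: 11.42
position: [0.5495, -0.0028, 0.0674]
tcp_rot: [0.0, 0.619, 0.785, 0.0]
wrist_force: [-0.3, -0.5, 3.4]
finger_gap: 0.0194
```

play_rows(deltas=[0,0,0.001,0,0,0,0,0,0.001,0,0,0,0,0,0,0,0,0])

```text
clock: 11.8
position: [0.5494, -0.0028, 0.0653]
tcp_rot: [0.0, 0.619, 0.785, 0.0]
wrist_force: [0.0, -0.2, 4.1]
finger_gap: 0.0196
```

Run:
```python
from h import *
togo([.5494,-.0028,.065],np.radians(13.5))
```

```text
t 11.8 P [ 0.5494 -0.0028  0.0653] F [ 0.01 -0.18  4.09] T [-0.04 -0.1   0.01] gap 0.0196 q [-0.005  0.086 -0.146  1.339  0.     1.331]
yaw_y 13.466168077958617 shift(tool) [ 0.     -0.      0.0003] turn [ 0.01  0.   -0.03]
```

play_rows(deltas=[0,0,0,0,0,-6,0,0,0,0,0,-6,0,0,0,0,0,-6,0,0,0,0,0,0])

```text
clock: 12.3
position: [0.5494, -0.0028, 0.0653]
tcp_rot: [0.0, 0.489, 0.872, 0.0]
wrist_force: [0.4, -0.1, 3.9]
finger_gap: 0.0197
```

Run:
```python
from h import *
togo([.5494,-.0028,.065],np.radians(103.5))
```

```text
t 12.3 P [ 0.5494 -0.0028  0.0653] F [ 0.38 -0.09  3.91] T [-0.03 -0.04 -0.05] gap 0.0197 q [-0.005  0.086 -0.146  1.339  0.     1.017]
yaw_y 31.43043473250394 shift(tool) [-0.      0.      0.0003] turn [  0.     0.   -72.07]
```

Turns freely (Tz ≈ −0.05 N m). I'm completing the quarter turn.

play_rows(deltas=[0,0,0,0,0,-8,0,0,0,0,0,-8,0,0,0,0,0,-8,0,0,0,0,0,-8,0,0,0,0,0,0])

```text
clock: 12.92
position: [0.5493, -0.0028, 0.0653]
tcp_rot: [-0.0, 0.231, 0.973, 0.0]
wrist_force: [-0.8, 0.5, 3.4]
finger_gap: 0.0191
```

play_rows(deltas=[0,0,0,0,0,-8,0,0,0,0,0,-8,0,0,0,0,0,-8,0,0,0,0,0,-8,0,0,0,0,0,-8,0,0,0,0,0,0])

```text
clock: 13.68
position: [0.5494, -0.0028, 0.0653]
tcp_rot: [0.0, -0.115, 0.993, 0.0]
wrist_force: [-0.6, -0.5, 3.7]
finger_gap: 0.0196
```

Run:
```python
from h import *
togo([.5494,-.0028,.065],np.radians(103.5))
n="scene"
p,d=r.snapshot(n);np.savez(n+"5.npz",p=p,d=d)
cv2.imwrite(f"pics/{n}5.png",cv2.resize(p[160:250,215:345],None,fx=6,fy=6,interpolation=cv2.INTER_CUBIC))
```

```text
t 13.675 P [ 0.5494 -0.0028  0.0653] F [-0.64 -0.49  3.66] T [ 0.03 -0.06  0.04] gap 0.0196 q [-0.005  0.086 -0.146  1.339  0.    -0.235]
yaw_y 103.19424980009492 shift(tool) [-0.     -0.      0.0003] turn [ 0.    0.   -0.31]
```

View pics/scene5.png

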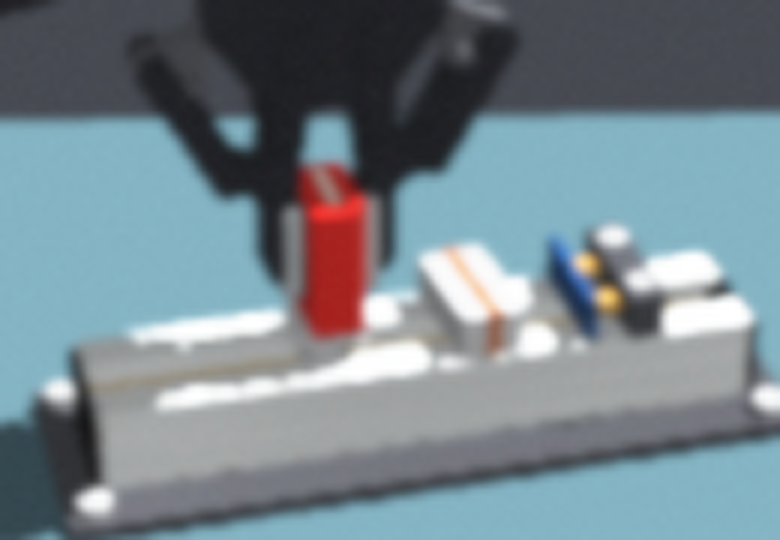

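play_rows(deltas=[0,0,-0.001,0,0,-0.3,0,0,-0.001,0,0,0,0,0,0,0,0,0])

```text
clock: 14.1
position: [0.5493, -0.0028, 0.0673]
tcp_rot: [-0.0, -0.119, 0.993, 0.0]
wrist_force: [0.4, -0.0, 3.8]
finger_gap: 0.02
```

play_rows(deltas=[0,0,-0.0005,0,0,0,0,0,0,0,0,0])

```text
clock: 14.35
position: [0.5493, -0.0028, 0.0678]
tcp_rot: [-0.0, -0.12, 0.993, -0.0]
wrist_force: [0.5, -0.1, 2.4]
finger_gap: 0.0195
```

play_rows(deltas=[0,0,-0.0005,0,0,0,0,0,0,0,0,0])

```text
clock: 14.6
position: [0.5493, -0.0028, 0.068]
tcp_rot: [-0.0, -0.12, 0.993, 0.0]
wrist_force: [0.6, 0.7, -0.2]
finger_gap: 0.0198
```

Caught: the upward force vanished at TCP z = 0.068, which puts the head at strut z ≈ 26. I'm sliding along tool +y, which is strut +x.

play_rows(deltas=[0,0.002,0,0,0,0,0,0.002,0,0,0,0,0,0.003,0,0,0,0,0,0.003,0,0,0,0,0,0.003,0,0,0,0,0,0.003,0,0,0,0,0,0.003,0,0,0,0])

```text
clock: 15.48
position: [0.5446, 0.0158, 0.0681]
tcp_rot: [-0.0, -0.12, 0.993, -0.0]
wrist_force: [0.3, -2.7, -2.8]
finger_gap: 0.0197
```

Run:
```python
from h import *
togo([.5380,.0460,.068],np.radians(103.5))
```

```text
t 15.475 P [0.5446 0.0158 0.0681] F [ 0.3  -2.71 -2.77] T [-0.61 -0.2  -0.  ] gap 0.0197 q [ 0.029  0.075 -0.152  1.344 -0.    -0.211]
yaw_y 103.7663930395491 shift(tool) [-0.0008  0.0309  0.0001] turn [-0.   -0.02  0.27]
```

play_rows(deltas=[0,0.002,0.0002,0,0,0.2,0,0.002,0,0,0,0,0,0.002,0,0,0,0,0,0.002,0,0,0,0,0,0.002,0,0,0,0,0,0.002,0,0,0,0])

```text
clock: 16.23
position: [0.5419, 0.0273, 0.0681]
tcp_rot: [-0.0, -0.118, 0.993, -0.0]
wrist_force: [0.1, -2.9, -4.1]
finger_gap: 0.0196
```

Run:
```python
from h import *
togo([.5380,.0460,.068],np.radians(103.5))
n="scene"
p,d=r.snapshot(n)
cv2.imwrite(f"pics/{n}6.png",cv2.resize(p[160:250,215:345],None,fx=6,fy=6,interpolation=cv2.INTER_CUBIC))
```

```text
t 16.225 P [0.5419 0.0273 0.0681] F [ 0.14 -2.93 -4.11] T [-0.81 -0.23 -0.03] gap 0.0196 q [ 0.05   0.069 -0.158  1.344 -0.    -0.186]
yaw_y 103.56367594626724 shift(tool) [-0.0005  0.0191  0.0001] turn [-0.01 -0.    0.06]
```

View pics/scene6.png

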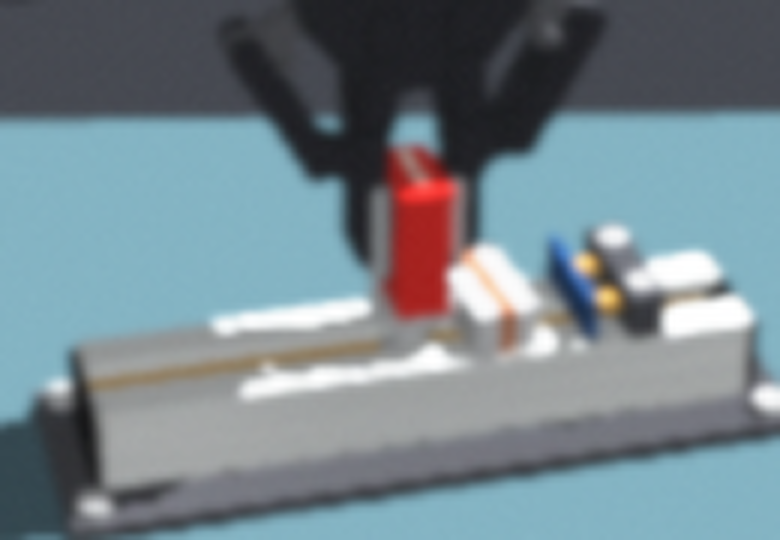

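play_rows(deltas=[0,0.002,0.0005,0,0,0,0,0.002,0,0,0,0,0,0.002,0,0,0,0,0,0.002,0,0,0,0,0,0.002,0,0,0,0,0,0.002,0,0,0,0])

```text
clock: 17.02
position: [0.5393, 0.0392, 0.0678]
tcp_rot: [0.0, -0.118, 0.993, 0.0]
wrist_force: [0.7, -1.6, 3.2]
finger_gap: 0.0194
```

Run:
```python
from h import *
togo([.5374,.0460,.068],np.radians(103.5))
n="scene"
p,d=r.snapshot(n)
cv2.imwrite(f"pics/{n}7.png",cv2.resize(p[160:250,215:345],None,fx=6,fy=6,interpolation=cv2.INTER_CUBIC))
```

```text
t 17.025 P [0.5393 0.0392 0.0678] F [ 0.7  -1.62  3.18] T [-0.44 -0.12  0.08] gap 0.0194 q [ 0.072  0.064 -0.164  1.342  0.    -0.164]
yaw_y 103.56886680372791 shift(tool) [ 0.0002  0.0071 -0.0002] turn [0.   0.02 0.07]
```

View pics/scene7.png

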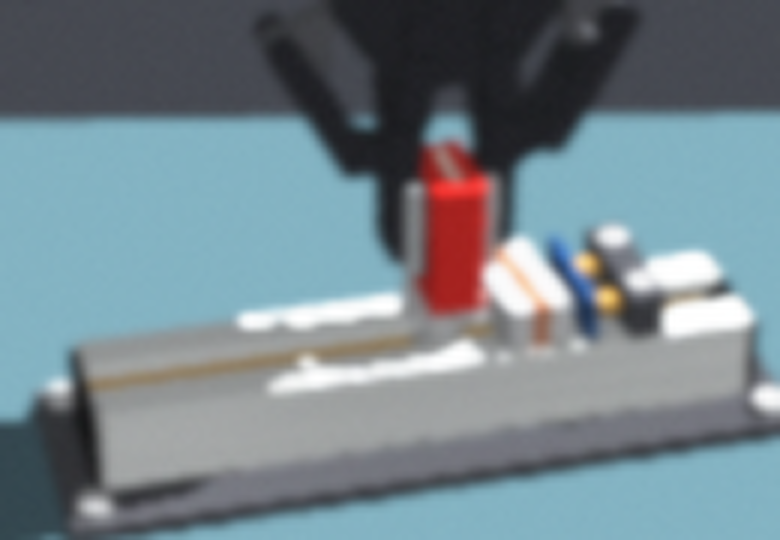

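play_rows(deltas=[0,0.001,-0.0001,0,0,0,0,0.001,0,0,0,0,0,0.001,0,0,0,0,0,0.001,0,0,0,0,0,0.001,0,0,0,0])

```text
clock: 17.7
position: [0.538, 0.0438, 0.0677]
tcp_rot: [-0.0, -0.118, 0.993, -0.0]
wrist_force: [-0.3, -2.1, 3.5]
finger_gap: 0.0199
```

play_rows(deltas=[0,0.0005,0,0,0,0,0,0.0005,0,0,0,0])

```text
clock: 17.95
position: [0.5377, 0.0447, 0.0676]
tcp_rot: [-0.0, -0.118, 0.993, -0.0]
wrist_force: [0.6, -2.5, 2.9]
finger_gap: 0.0195
```

play_rows(deltas=[0,0.0005,0,0,0,0,0,0.0005,0,0,0,0])

```text
clock: 18.2
position: [0.5375, 0.0457, 0.0676]
tcp_rot: [-0.0, -0.118, 0.993, -0.0]
wrist_force: [0.5, -2.1, 2.5]
finger_gap: 0.0194
```

play_rows(deltas=[0,0.0005,-0.0001,0,0,0,0,0.0005,0,0,0,0])

```text
clock: 18.45
position: [0.5374, 0.0463, 0.0678]
tcp_rot: [0.0, -0.118, 0.993, -0.001]
wrist_force: [1.5, -6.8, 3.0]
finger_gap: 0.0196
```

play_rows(deltas=[0,0.0005,0,0,0,0,0,0.0005,0,0,0,0])

```text
clock: 18.7
position: [0.5374, 0.0465, 0.0679]
tcp_rot: [0.0, -0.118, 0.993, -0.001]
wrist_force: [2.2, -10.5, 3.3]
finger_gap: 0.0196
```

play_rows(deltas=[0,0.0005,0,0,0,0,0,0.0003,0,0,0,0])

```text
clock: 18.95
position: [0.5373, 0.0466, 0.0679]
tcp_rot: [0.0, -0.117, 0.993, -0.002]
wrist_force: [1.8, -13.7, 2.5]
finger_gap: 0.0191
```

Firm contact at the pad. I'm easing slightly and holding about 1 s.

play_rows(deltas=[0,-0.0003,0,0,0,0,0,0,0,0,0,0,0,0,0,0,0,0])

```text
clock: 19.32
position: [0.5373, 0.0465, 0.0679]
tcp_rot: [0.0, -0.117, 0.993, -0.002]
wrist_force: [3.1, -12.3, 1.8]
finger_gap: 0.0193
```

play_rows(deltas=[0,0,0,0,0,0,0,0,0,0,0,0,0,0,0,0,0,0,0,0,0,0,0,0])

```text
clock: 19.82
position: [0.5373, 0.0465, 0.0679]
tcp_rot: [0.0, -0.117, 0.993, -0.002]
wrist_force: [1.9, -12.1, 2.8]
finger_gap: 0.0195
```

play_rows(deltas=[0,0,0,0,0,0,0,0,0,0,0,0,0,0,0,0,0,0,0,0,0,0,0,0])

```text
clock: 20.32
position: [0.5373, 0.0465, 0.0679]
tcp_rot: [0.0, -0.117, 0.993, -0.002]
wrist_force: [1.1, -12.1, 2.2]
finger_gap: 0.0195
```

Run:
```python
from h import *
togo([.5374,.0460,.068],np.radians(103.5))
n="scene"
p,d=r.snapshot(n)
cv2.imwrite(f"pics/{n}8.png",cv2.resize(p[160:250,215:345],None,fx=6,fy=6,interpolation=cv2.INTER_CUBIC))
n="top"
p,d=r.snapshot(n)
cv2.imwrite(f"pics/{n}8.png",cv2.resize(p[170:260,205:335],None,fx=6,fy=6,interpolation=cv2.INTER_CUBIC))
```

```text
t 20.325 P [0.5373 0.0465 0.0679] F [  1.11 -12.14   2.21] T [-2.6  -0.43 -0.06] gap 0.0195 q [ 0.088  0.061 -0.167  1.342 -0.003 -0.147]
yaw_y 103.49477018506732 shift(tool) [ 0.     -0.0005 -0.0001] turn [-0.2  -0.   -0.01]
```

View pics/scene8.png

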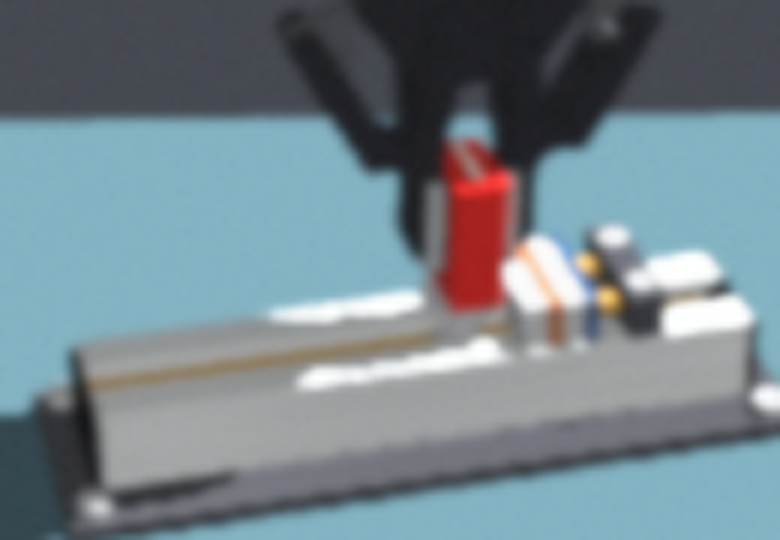

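View pics/top8.png

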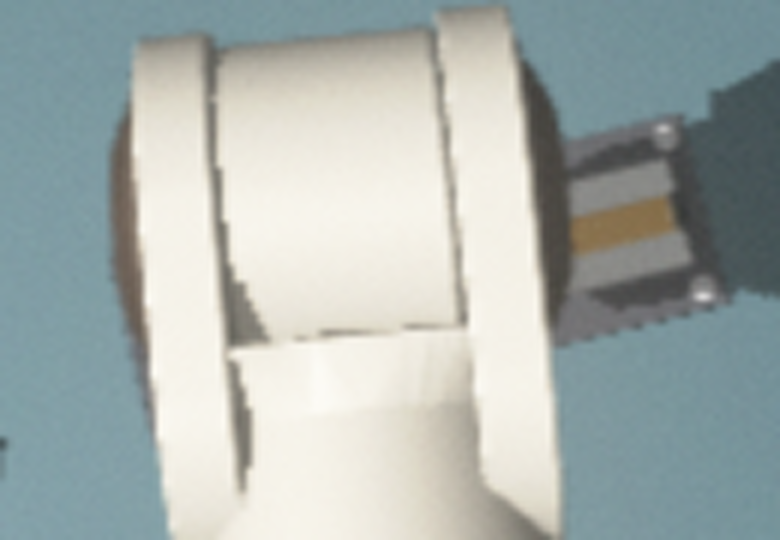

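play_rows(deltas=[0,-0.0005,0,0,0,0,0,-0.0005,0,0,0,0,0,-0.0004,0,0,0,0,0,0,0,0,0,0])

```text
clock: 20.92
position: [0.5374, 0.0463, 0.0678]
tcp_rot: [0.0, -0.118, 0.993, -0.001]
wrist_force: [0.9, -5.5, 3.3]
finger_gap: 0.0199
```

play_rows(deltas=[0,-0.0003,-0.0002,0,0,0,0,0,0,0,0,0])

```text
clock: 21.18
position: [0.5374, 0.0463, 0.0679]
tcp_rot: [-0.0, -0.118, 0.993, -0.0]
wrist_force: [1.0, -4.9, 1.5]
finger_gap: 0.0196
```

play_rows(deltas=[0,0,0,0,0,0,0,0,0,0,0,0,0,0,0,0,0,0,0,0,0,0,0,0,0,0,0,0,0,0], gripper=-0.2)

```text
clock: 21.8
position: [0.5373, 0.0466, 0.068]
tcp_rot: [-0.0, -0.118, 0.993, 0.0]
wrist_force: [0.6, -0.4, 0.7]
finger_gap: 0.0512
```

Run:
```python
from h import *
togo([.5374,.0460,.068],np.radians(103.5))
n="scene"
p,d=r.snapshot(n)
cv2.imwrite(f"pics/{n}9.png",cv2.resize(p[160:250,215:345],None,fx=6,fy=6,interpolation=cv2.INTER_CUBIC))
```

```text
t 21.8 P [0.5373 0.0466 0.068 ] F [ 0.55 -0.42  0.65] T [-0.03 -0.   -0.01] gap 0.0512 q [ 0.086  0.062 -0.166  1.343  0.    -0.15 ]
yaw_y 103.56990183333767 shift(tool) [ 0.0001 -0.0006 -0.    ] turn [ 0.01 -0.    0.07]
```

View pics/scene9.png

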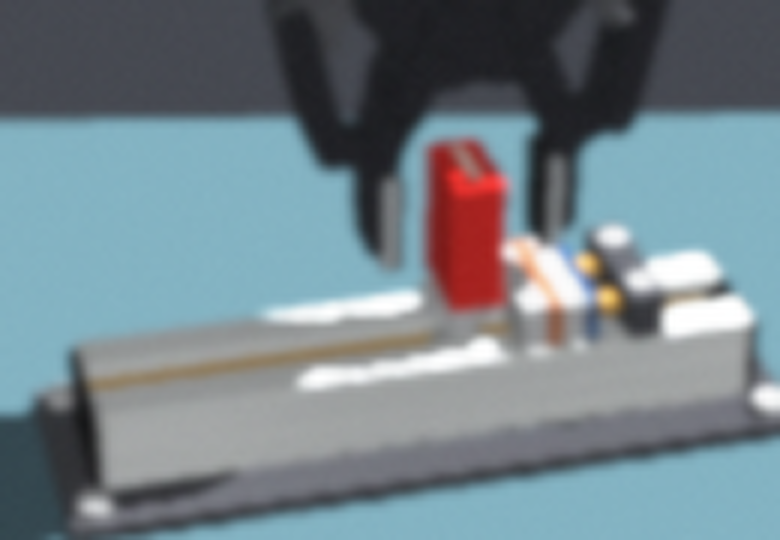

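play_rows(deltas=[0,0,-0.01,0,0,0,0,0,-0.02,0,0,0,0,0,-0.03,0,0,0,0,0,-0.03,0,0,0,0,0,-0.03,0,0,0,0,0,-0.03,0,0,0])

```text
clock: 22.6
position: [0.5373, 0.0465, 0.2199]
tcp_rot: [0.0, -0.118, 0.993, 0.0]
wrist_force: [0.3, -0.4, -0.5]
finger_gap: 0.0512
```

play_rows(deltas=[0.04,0,-0.01,0,0,0,0.04,0,0,0,0,0,0.04,0,0,0,0,0,0.04,0,0,0,0,0,0.03,0,0,0,0,0,0,0.03,0,0,0,0,0,0.04,0,0,0,0,0,0.04,0,0,0,0,0,0.04,0,0,0,0,0,0.03,0,0,0,0])

```text
clock: 23.85
position: [0.3098, 0.1783, 0.2289]
tcp_rot: [0.001, -0.119, 0.993, 0.0]
wrist_force: [-0.0, 0.5, -0.9]
finger_gap: 0.0511
```

Run:
```python
from fit import *
togo([.5374,.0460,.068],np.radians(103.5))
n="scene"
p,d=r.snapshot(n);np.savez("sceneF.npz",p=p,d=d)
cv2.imwrite(f"pics/{n}10.png",cv2.resize(p[170:240,245:345],None,fx=8,fy=8,interpolation=cv2.INTER_CUBIC))
n="top"
p,d=r.snapshot(n);np.savez("topF.npz",p=p,d=d)
cv2.imwrite(f"pics/{n}10.png",cv2.resize(p[185:250,215:335],None,fx=6.5,fy=6.5,interpolation=cv2.INTER_CUBIC))
```

```text
t 23.85 P [0.3098 0.1783 0.2289] F [-0.03  0.49 -0.89] T [-0.02 -0.02  0.03] gap 0.0511 q [ 0.522 -0.371 -0.234  1.706  0.     0.284]
yaw_y 103.61779086414687 shift(tool) [-0.1898 -0.1822  0.161 ] turn [0.02 0.07 0.12]
```

View pics/scene10.png

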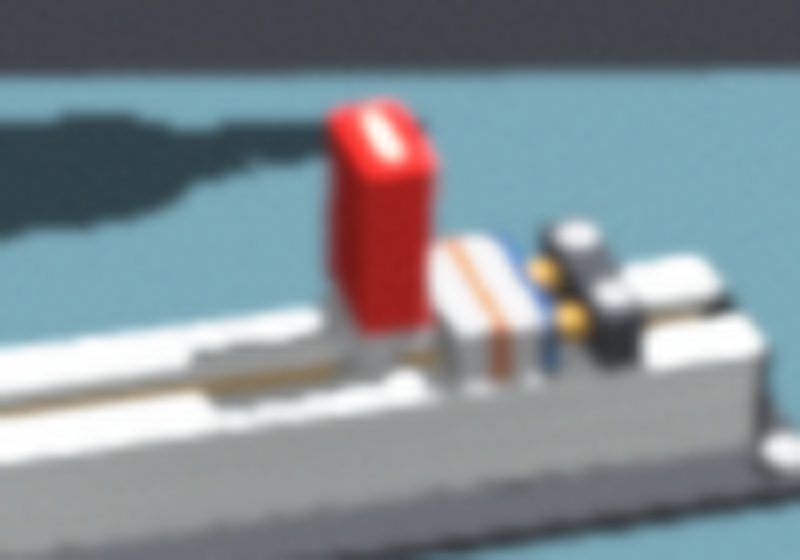

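View pics/top10.png

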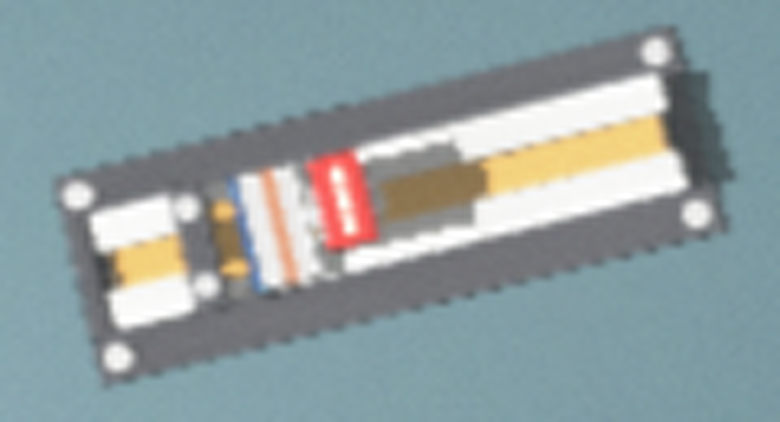

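Run:
```python
from fit import *
x0,y0,yaw=.5399,.0293,np.radians(103.5)
z=np.load("topF.npz");p=z['p'].astype(int);C=cloud("top",z['d'])
a,c=200,255; sub=p[a:235,c:285]
m=(sub[...,2]>200)&((sub[...,0]<130)|False)
m=m.astype(np.uint8)
m=cv2.morphologyEx(m,cv2.MORPH_CLOSE,np.ones((5,5)))
n,l,st,ce=cv2.connectedComponentsWithStats(m);k=1+np.argmax(st[1:,4]);vv,uu=np.nonzero(l==k)
W=atz("top",uu+c*1.,vv+a*1.,.108);ctr=W.mean(0)
ev,V=np.linalg.eigh(np.cov(W[:,:2].T));print(len(W),ctr,np.sqrt(ev*12),np.degrees(np.arctan2(V[1,1],V[0,1])))
c_,s_=np.cos(yaw),np.sin(yaw)
def tos(P): d=np.array(P[:2])-[x0,y0];return d[0]*c_+d[1]*s_,-d[0]*s_+d[1]*c_
print("wing top in strut(cam)",np.round(np.array(tos(ctr))*1000,2),"TCP in strut", np.round(np.array(tos([.5374,.0463]))*1000,2))
print("depth top", np.median(C[vv+a,uu+c,2]))
# specimen: rectified at z=.058 and 0.108
for zz,nm in((.058,"r58"),(.108,"r108")):
    xs=np.arange(-.02,.08,.000125);ys=np.arange(.035,-.035,-.000125)
    X,Y=np.meshgrid(xs,ys);w=strut_pts(x0,y0,yaw,np.c_[X.ravel(),Y.ravel(),0*X.ravel()+zz]);uv=proj("top",w).astype(np.float32).reshape(len(ys),len(xs),2)
    cv2.imwrite(f"pics/{nm}.png",cv2.remap(z['p'],uv[...,0],uv[...,1],cv2.INTER_CUBIC))
# scene: expected projection of upright wing edges vs picture
zs=np.load("sceneF.npz")
b=np.array([.5374,.0463])
for zz in(.057,.108):
    for sx,sy in((-10,-18),(10,-18),(-10,18),(10,18)):
        P=[b[0]+(c_*sx-s_*sy)/1000,b[1]+(s_*sx+c_*sy)/1000,zz]; print(zz,sx,sy,np.round((proj("scene",P)-[245,170])*8,0))
```

```text
104 [0.53729039 0.04632817 0.108     ] [0.01895391 0.03525488] -166.13418373413748
wing top in strut(cam) [17.17 -1.44] TCP in strut [17.11 -1.54]
depth top 0.10871192062667423
0.057 -10 -18 [346. 336.]
0.057 10 -18 [419. 326.]
0.057 -10 18 [310. 268.]
0.057 10 18 [380. 259.]
0.108 -10 -18 [349. 167.]
0.108 10 -18 [424. 158.]
0.108 -10 18 [312. 103.]
0.108 10 18 [384.  94.]
```

View pics/r58.png

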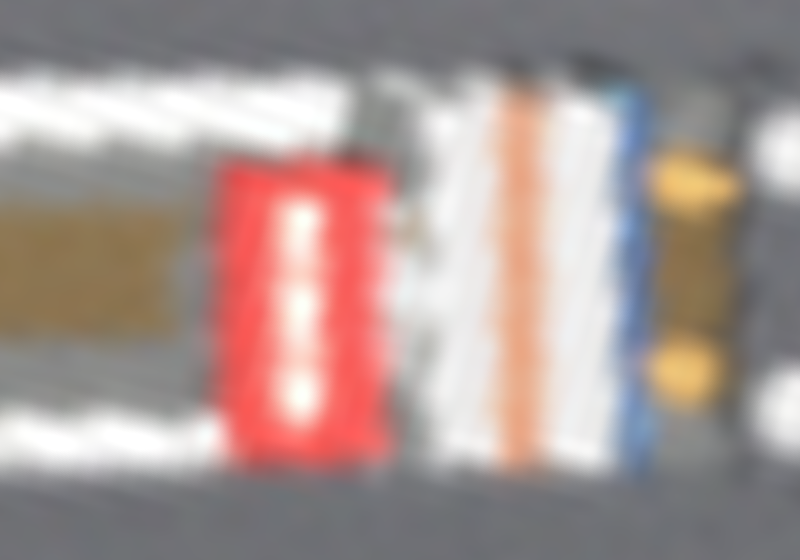

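Final checks look good, so I'm handing in.

```bash
python3 -c "
from plant import r
print(r.hand_in(), r.get_obs()['clock'])"
```

```text
the job is handed in; nothing more can be done
the job is handed in; nothing more can be done
```

I did the whole job in the order asked and handed it in about 24 s into the run; no verdict is reported at hand-in.

**What I did:**
- **Pick-up:** I took the middle-sized red-winged bolt from the black stand.
- **Insertion:** Its head went into the slot on the open side after one light touch on a lip of about 6 N. A side force that built up to 6 N in the slot was relieved.
- **Quarter turn:** I pressed the strip down about 8 mm, at roughly 5 N, and turned the bolt 90° there without resistance. It then rose about 2.5 mm until it caught under the lips.
- **Push and lean:** I slid it with 2–3 N of drag and pushed the specimen against the pad with the collar. The force peaked at 13.8 N. I leaned at about 12 N measured, which is roughly 10 N on the specimen after drag, for about 1.4 s. Then I eased to about 5 N, let go and backed away.

**Last checks from the cameras:**
- **Specimen:** it sits flat and square against the blue pad.
- **Bolt:** it is crosswise to within about 0.5° and upright, with its top at the expected height (0.1087 m measured, 0.108 m expected).
- **Contact:** the collar's front edge and the specimen's rear face coincide at about strut x = 33 mm. The picture shows this only to about 1 mm, so contact at the end also rests on the push just before letting go.
- **Disagreement:** the bolt appears about 1.5 mm off the slot's centre line as measured by camera. That is within the shank's play plus the calibration error.
- **Not checked:** I did not look again specifically at the vise, the black mount or the screwdriver, but no move went near them.

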